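# Ready the coffee scale for a pour-over

### The arm

A 6-joint arm with a two-finger parallel gripper is mounted at the origin on the work surface. World frame = base frame: x ahead of the robot, y to its left, z up, the work surface at z = 0. Lengths are in m, angles in degrees, forces in N, time in s.
With the tool pointing down it reaches from about 0.4 to 0.825 m from the base axis. Payload 7 kg.
Tool frame: the origin (TCP) lies on the centre line of the jaws, within the pads' length; the fingertips stand 19 mm ahead of it and the grasp point (between the pads) is the TCP; z points along the fingers, y is the line along which they close (so a half turn about z gives the same grasp; the last joint's range is limited). The gripper opens to 88 mm and grips with 3 to 60 N. Pads are 19 mm wide; open, the fingers measure 130 mm over their backs; the gripper's body (78 mm by 193 mm) begins 47 mm behind the grasp point.
Start: joints at [-60.613, 20.546, 0.682, 0, -70.136, -16.507], TCP at [0.15, -0.658, 0.217] pointing down, gripper open.
Joint ranges: [-176.03, 176.03], [-82.01, 121.73], [-58.28, 71.71], [-173.87, 95.51], [-174.79, -0.11], [-173.66, 173.66]. Speed limits (degrees/s): [136.94, 136.94, 172.46, 180, 180, 180].

### API

Orientations are given as [roll, pitch, yaw] about the fixed x, y, z axes, in that order (R = Rz(yaw) Ry(pitch) Rx(roll)).
In Python, from plant import ctrl gives the robot as it stands.
- The arm moves only by the tool move_arm, never from a script. Its argument "motion" is a list of rows, each a list of 3 entries, a list of its own where there are three numbers: the shift along the tool's x, y, z in mm, then the turn, a rotation vector about the tool's x, y, z in degrees, then the closure, from 0 (fully open) to 1 (shut). A call has 1 to 10 rows; each row is the pose to reach, as a shift and turn from the pose commanded when the call began, along the tool's axes at that moment; what a row does not reach only later rows make up. A row lasts 1/12 s, in which the tool goes at most 41.7 mm and 7.16 degrees, less where a joint would pass 70% of its speed; a pose out of reach is approached as far as the arm can. A call with a gripper value outside its range is refused whole. The fingers move at their own pace and stop on an object; the grip force is fixed at half the most. Time passes only in rows, so rows that repeat a pose let the fingers close. It gives the time, the measured TCP pose, the force, the opening and the grip force at its end, in the units of the state.
- ctrl.get_obs(): the state, without advancing time (a new reading comes with each control period).
- ctrl.snapshot(name): name is "side" or "top"; returns a dict with "color" (400x640x3 uint8, blue, green, red), "camera_matrix" (3x3 intrinsics, pixels), "cam_to_world" (4x4, takes a point from camera to world coordinates). Camera axes: x right, y up, looking along -z (the intrinsics and any distortion apply to the point x, -y, -z); pixel columns grow to the right and rows downward; lengths in m; the calibration is good to about 2 mm. A picture is of the moment at which its call begins. There is no depth.
- ctrl.close_job(): hands the job in; it is judged then, once.
The state is a dict: "clock": time; "joint_pos": joint angles; "qvel": joint speeds; "tau": joint torques, N m; "tool_pos": TCP position; "orientation": TCP orientation; "force": force on the tool from outside, world axes, zero at the start; "moment": the same for the moment, N m; "opening": finger opening in m; "gripper_force": force on a finger pad.
Only numpy, scipy, OpenCV 4.12 (cv2) and the standard library are available. Lean on these libraries where they do the work, as an engineer would, in place of code of your own. Each camera call takes 0.05 s, during which the arm holds its last target. There are 200 camera calls.

### The job

The pour-over set is already standing on the coffee scale, so get the scale ready for the pour: with shut fingertips press the orange power key until it stays down, then tap the white zero key and let it spring back up, then press the green timer key until it stays down. Press each key lightly, lift off it before going to the next, and finish clear. Pick nothing up, and do not shift the scale, the carafe and dripper on it, the grinder or the mug.

Things in the scene. Friction and masses are not known exactly. Their poses are not given: they have to be found in the camera images.
- scale: Black coffee scale loose on the tray, 0.75 kg: 220 x 180 mm (x by y), case top 22 mm up, steel weighing plate (x -21 to 105 mm, top 28 mm up) at the rear. Origin: centre of its underside. Its front (-x) faces roughly to the robot. Three round keys, 30 mm across, stand in a row along y at x = -85 mm, 56 mm apart, tops 30 mm up (8 mm above the case). A dark display lies behind them.
- power_top (a point): Centre of the top of the orange power key (scale y = +56 mm, the left end of the row seen from the robot); moves down with the key. Axes as the scale.
- zero_top (a point): Centre of the top of the white zero (tare) key, in the middle of the row (scale y = 0); moves with the key. Axes as the scale.
- timer_top (a point): Centre of the top of the green timer key (scale y = -56 mm, the right end of the row); moves with the key. Axes as the scale.
- power_key (a joint): Travel of the power key in m: 0 up (off), 0.006 fully down (on). It yields at about 2 N and stays at the depth to which it was pushed; from 0.003 down it counts as on.
- zero_key (a joint): Travel of the zero key in m: 0 up, 0.006 fully down; a spring (1.25 N at the top, 2.75 N at the bottom) brings it back up; a tap counts from 0.003 down.
- timer_key (a joint): Travel of the timer key in m: 0 up (stopped), 0.006 fully down (running). Like the power key it yields at about 2 N and stays where it is pushed; from 0.003 down it counts as running.
- carafe: Frosted glass carafe, 105 mm tall, 102 mm across its belly, with a side handle on its +x side reaching 79 mm from its axis; stands loose near the middle of the weighing plate, its axis about 127 mm behind the row of keys. Origin: centre of its underside; z up. 0.33 kg.
- dripper: Stainless cone dripper standing loose on the carafe's rim: rim 100 mm across, 72 mm tall above its origin (top about 217 mm above the sideboard), handle on its +x side reaching 70 mm from its axis. Origin: centre of the underside of its flange, on the carafe's rim; z up. 0.21 kg.
- grinder: Dark steel hand grinder, 53 mm in diameter and 170 mm tall, its lever folded down along its +x side (reaching 52 mm from its axis). Stands loose on the tray, to the left or right of the scale. Origin: centre of its underside; z up.
- mug: Clay mug, 78 mm across and 85 mm tall, handle on its +y side. Stands loose on the tray on the other side of the scale from the grinder. Origin: centre of its underside; z up.
- tray: Acacia tray, fixed, 320 x 480 mm (its x by y), floor 12 mm thick, rim 26 mm high and 12 mm wide. Origin: centre of its underside, on the sideboard.
Not all that is in view belongs to the job. There is more than one size of the grinder; the one meant has the size given above. Of the things shaped like the mug, the terracotta one is meant.

How it is judged (in metres and radians):
On the way, in this order (a step that is already met when the one before it is completed fails the run):
1. a fingertip presses the power key down (value of joint power_key above 0.003 m and contact force between the fingers and scale above 0.2 N), for 0.04 s.
2. the fingers lift off the power key (contact force between the fingers and scale below 0.05 N), for 0.1 s.
3. a fingertip taps the zero key down (value of joint zero_key above 0.003 m and contact force between the fingers and scale above 0.2 N), for 0.04 s.
4. the fingers lift off and the zero key springs back up (value of joint zero_key below 0.001 m and contact force between the fingers and scale below 0.05 N), for 0.1 s.
5. a fingertip presses the timer key down (value of joint timer_key above 0.003 m and contact force between the fingers and scale above 0.2 N), for 0.04 s.
At the end, for the whole second after the job is handed in: Power and timer keys down by at least 3 of their 6 mm, zero key up again (within 1 mm); scale, carafe, grinder and mug within 10 mm and dripper within 12 mm of where they began, all upright (within 0.1 rad) and still (value of joint each of power_key, timer_key above 0.003 m and value of joint zero_key below 0.001 m and distance of each of scale, carafe, grinder, mug from where it was at the start of the episode below 0.01 m and distance of dripper from where it was at the start of the episode below 0.012 m and angle between each of dripper, carafe, grinder, mug's own z axis and vertical below 0.1 rad and linear speed of each of scale, dripper below 0.02 m/s); the robot touches nothing.
It fails at once if keys out of order: zero or timer pressed while the power is off, or zero pressed while the timer runs ((value of joint power_key below 0.003 m and value of joint any of zero_key, timer_key above 0.002 m) or (value of joint timer_key above 0.003 m and value of joint zero_key above 0.002 m)).
It fails at once if the scale pressed harder than 20 N (contact force between any of the fingers, the arm and scale above 20 N).
It fails at once if the scale, carafe or dripper shifted, lifted or knocked (10 mm; dripper 12 mm) (distance of any of scale, carafe from where it was at the start of the episode above 0.01 m or distance of dripper from where it was at the start of the episode above 0.012 m).
It fails at once if grinder or mug shifted, lifted or knocked over (10 mm) (distance of any of grinder, mug from where it was at the start of the episode above 0.01 m).
It also fails if it takes over 40 s, if anything falls off the work surface, if the arm or the gripper's body presses on something with over 40 N, if the wrist force passes 120 N, or if a joint passes its speed limit or range.

## Working session

There is one attempt and no reset: what is moved stays moved. The work goes in short steps, Python scripts to look and compute and a tool call to move; the robot and the scene stay as the last step left them, time stands still between calls to the robot, and variables do not carry over. Pictures are saved under pics/ and viewed, at most 10 in all, crops included, and the job is handed in when it is done.

Besides the shell and the picture viewer there is one more tool, called after ">>>" as name([rows], argument=value, ...), one row to a line, values as JSON. move_arm: Moves the arm, as the interface text tells. Its arguments: {"type":"object","properties":{"motion":{"type":"array"}},"required":["motion"]}

```bash
mkdir -p pics
cat > h.py <<'E'
import numpy as np, cv2
from plant import ctrl
def ray(s,u,v):
    K=np.array(s["camera_matrix"]);T=np.array(s["cam_to_world"])
    d=np.linalg.inv(K)@[u,v,1]; d=T[:3,:3]@[d[0],-d[1],-d[2]]
    return T[:3,3],d
def onz(s,u,v,z):
    o,d=ray(s,u,v); return o+d*(z-o[2])/d[2]
def proj(s,p):
    K=np.array(s["camera_matrix"]);T=np.array(s["cam_to_world"])
    c=T[:3,:3].T@(np.array(p)-T[:3,3]); q=K@[c[0],-c[1],-c[2]]; return q[:2]/q[2]
E
python3 - <<'E'
from h import *
for n in("top","side"):
    s=ctrl.snapshot(n); cv2.imwrite(f"pics/{n}0.png",s["color"]); print(n,{k:v for k,v in s.items() if k!="color"})
print(ctrl.get_obs())
E
```

```text
top {'camera_matrix': array([[474.10446672,   0.        , 319.97025683],
       [  0.        , 474.10446672, 204.05696627],
       [  0.        ,   0.        ,   1.        ]]), 'cam_to_world': array([[-0.02047386,  0.99529715, -0.09468052,  0.42394839],
       [-0.99978193, -0.02077128, -0.0021567 , -0.03954743],
       [-0.00411319,  0.09461572,  0.99550537,  1.29676584],
       [ 0.        ,  0.        ,  0.        ,  1.        ]])}
side {'camera_matrix': array([[506.10150324,   0.        , 327.64296737],
       [  0.        , 506.10150324, 196.61747982],
       [  0.        ,   0.        ,   1.        ]]), 'cam_to_world': array([[-0.97458424,  0.11841971, -0.19016395,  0.2753004 ],
       [-0.22305293, -0.59179082,  0.77461669,  0.93647466],
       [-0.0208074 ,  0.79734584,  0.60316387,  0.86272752],
       [ 0.        ,  0.        ,  0.        ,  1.        ]])}
{'clock': 0.1, 'joint_pos': array([-6.06112916e+01,  2.05860025e+01,  6.36733594e-01, -1.66226555e-02,
       -7.01343154e+01, -1.65063866e+01]), 'qvel': array([ 0.05909855, -0.18775122,  0.04283604,  0.03285647,  0.10018583,
        0.06898233]), 'tau': array([ 7.39514253e-04, -5.84163952e+01,  2.93754905e+01,  7.01554924e+00,
        1.02600738e-02, -7.24478900e-05]), 'tool_pos': array([ 0.15034472, -0.65757093,  0.21601748]), 'orientation': array([ 1.79915420e+02, -8.76711541e-03, -1.67123332e+02]), 'force': array([ 0.42501015,  0.08584974, -0.27682839]), 'moment': array([ 0.06025001, -0.02586351,  0.02587866]), 'gripper_force': 0.0, 'opening': 0.0875123252846924}
```

View pics/top0.png

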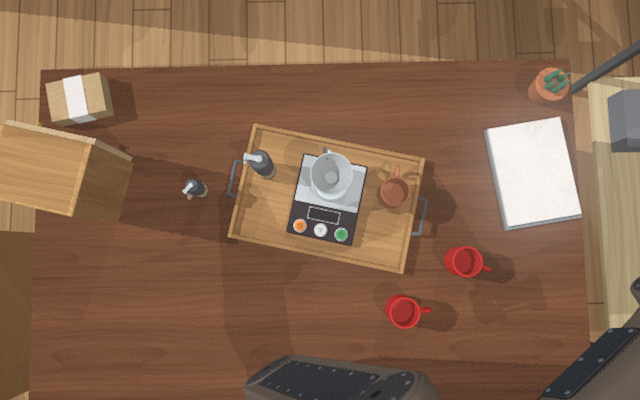

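View pics/side0.png

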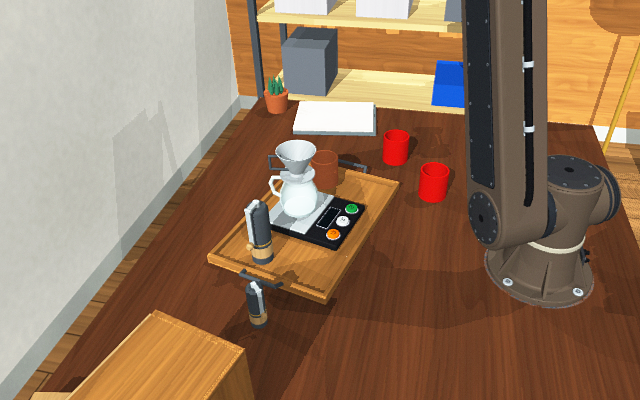

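The top view shows the keys at about (300,226) orange, (320,230) white and (341,235) green. The side view shows them at (333,235), (343,221) and (351,209). The grinder is left of the scale and the terracotta mug right. Next I measure the key centres with colour masks.

Run:
```python
from h import *
P={"top":[(300,226),(320,230),(341,235)],"side":[(333,235),(343,221),(351,209)]}
R={}
for n in P:
    s=ctrl.snapshot(n); hsv=cv2.cvtColor(s["color"],cv2.COLOR_BGR2HSV)
    for i,(u,v) in enumerate(P[n]):
        m=hsv[...,2]>110
        m&= [(hsv[...,0]<25)&(hsv[...,1]>120), hsv[...,1]<60, (hsv[...,0]>40)&(hsv[...,0]<85)&(hsv[...,1]>80)][i] if i!=1 else hsv[...,1]<60
        w=np.zeros_like(m); w[v-10:v+11,u-11:u+12]=1; m=(m&w).astype(np.uint8)
        c=max(cv2.findContours(m,cv2.RETR_EXTERNAL,cv2.CHAIN_APPROX_NONE)[0],key=cv2.contourArea)
        h=cv2.convexHull(c); b=cv2.boundingRect(c); M=cv2.moments(h); q=(M['m10']/M['m00'],M['m01']/M['m00'])
        p=onz(s,*q,.042); R[n,i]=(ray(s,*q)); print(n,i,np.round(q,1),b,np.round(p,4))
for i in range(3):
    (a,d),(b,e)=R["top",i],R["side",i]
    t=np.linalg.lstsq(np.c_[d,-e],b-a,rcond=None)[0]; x,y=a+d*t[0],b+e*t[1]; print(i,(x+y)/2,np.linalg.norm(x-y))
```

```text
top 0 [299.6 225.3] (295, 221, 10, 10) [0.4879 0.0183 0.042 ]
top 1 [320.1 229.5] (313, 223, 15, 14) [ 0.4757 -0.0357  0.042 ]
top 2 [340.6 233.9] (336, 229, 10, 11) [ 0.4629 -0.0898  0.042 ]
side 0 [332.6 233.4] (327, 229, 12, 10) [0.4887 0.0257 0.042 ]
side 1 [342.4 220.9] (336, 216, 14, 11) [ 0.4749 -0.026   0.042 ]
side 2 [351.1 207.9] (346, 204, 11, 9) [ 0.4631 -0.0821  0.042 ]
0 [0.48926783 0.01877853 0.03587989] 0.002115040895873802
1 [ 0.47645995 -0.0355974   0.03381597] 0.0008055400466119507
2 [ 0.46379924 -0.08997128  0.03573768] 0.0014289820435833852
```

>>> move_arm([
  [[-361,233,-100],[0,0,0],1],
  [[-361,233,-100],[0,0,0],1],
  [[-361,233,-100],[0,0,0],1],
  [[-361,233,-100],[0,0,0],1],
  [[-361,233,-100],[0,0,0],1],
  [[-361,233,-100],[0,0,26],1],
  [[-361,233,-100],[0,0,26],1],
  [[-361,233,-100],[0,0,26],1],
  [[-361,233,-100],[0,0,26],1],
  [[-361,233,-100],[0,0,26],1],
])

```text
clock: 1.03
tool_pos: [0.4282, -0.3724, 0.3097]
orientation: [180.0, 0.0, 166.5]
force: [1.2, -1.3, 0.0]
opening: 0.0264
gripper_force: 0.0
```

>>> move_arm([
  [[34,387,0],[0,0,0],1],
  [[34,387,0],[0,0,0],1],
  [[34,387,0],[0,0,0],1],
  [[34,387,0],[0,0,0],1],
  [[34,387,0],[0,0,0],1],
  [[34,387,0],[0,0,0],1],
  [[34,387,0],[0,0,0],1],
  [[34,387,0],[0,0,0],1],
  [[34,387,0],[0,0,0],1],
  [[34,387,0],[0,0,0],1],
])

```text
clock: 1.87
tool_pos: [0.4824, 0.0146, 0.3092]
orientation: [179.9, 0.0, 167.0]
force: [1.8, 0.1, -0.4]
opening: 0.001
gripper_force: 0.0
```

>>> move_arm([
  [[0,0,0],[0,0,0],1],
  [[0,0,0],[0,0,0],1],
  [[0,0,0],[0,0,0],1],
])

```text
clock: 2.12
tool_pos: [0.4819, 0.0102, 0.3091]
orientation: [-180.0, -0.0, 166.9]
force: [0.8, -0.1, -0.8]
opening: 0.0005
gripper_force: 0.0
```

>>> move_arm([
  [[-4,9,0],[0,0,0],1],
  [[-4,9,40],[0,0,0],1],
  [[-4,9,80],[0,0,0],1],
  [[-4,9,120],[0,0,0],1],
  [[-4,9,160],[0,0,0],1],
  [[-4,9,195],[0,0,0],1],
  [[-4,9,219],[0,0,0],1],
  [[-4,9,229],[0,0,0],1],
  [[-4,9,229],[0,0,0],1],
  [[-4,9,229],[0,0,0],1],
])

```text
clock: 2.95
tool_pos: [0.4882, 0.0176, 0.08]
orientation: [-179.9, -0.0, 166.8]
force: [0.6, -0.8, 0.8]
opening: 0.0009
gripper_force: 0.0
```

Run:
```python
from h import *
o=ctrl.get_obs(); print(o["tool_pos"],o["force"])
a=ctrl.snapshot("top"); b=ctrl.snapshot("side")
t=o["tool_pos"]-[0,0,.019]
for s in(a,b): print(proj(s,t))
im=np.hstack([cv2.resize(a["color"][150:280,240:400],None,fx=2.5,fy=2.5),cv2.resize(b["color"][150:280,260:420],None,fx=2.5,fy=2.5)])
cv2.imwrite("pics/p1.png",im)
```

```text
[0.48824021 0.01758367 0.08001294] [ 0.61289209 -0.77666914  0.83976472]
[299.51226274 224.80899371]
[333.42336837 225.38048523]
```

View pics/p1.png

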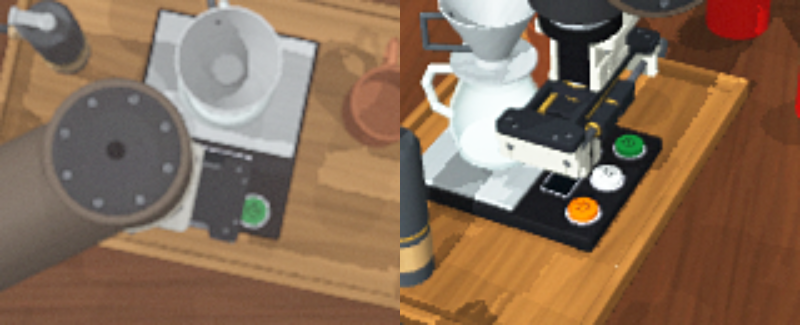

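The left panel shows the gripper over the power key, in front of the dripper. The right panel shows the gripper body's near end hiding the tips, with the orange key at crop (583,210). I'll check that body end against its projection before pressing.

Run:
```python
from h import *
b=ctrl.snapshot("side"); tx=np.array([.974,-.227,0]);ty=np.array([.227,.974,0]);t=np.array([.4882,.0176,.08])
for x in(-.039,.039):
  for z in(.047,.08): 
    q=proj(b,t+x*tx+.0965*ty+[0,0,z]); print(x,z,(q-[260,150])*2.5+[400,0])
im=cv2.resize(b["color"][160:250,300:380],None,fx=6,fy=6,interpolation=cv2.INTER_CUBIC); cv2.imwrite("pics/p2.png",im)
```

```text
-0.039 0.047 [575.36924617 207.92010965]
-0.039 0.08 [574.68866991 179.13547199]
0.039 0.047 [497.52179913 184.07883963]
0.039 0.08 [495.47674933 155.59387438]
```

View pics/p2.png

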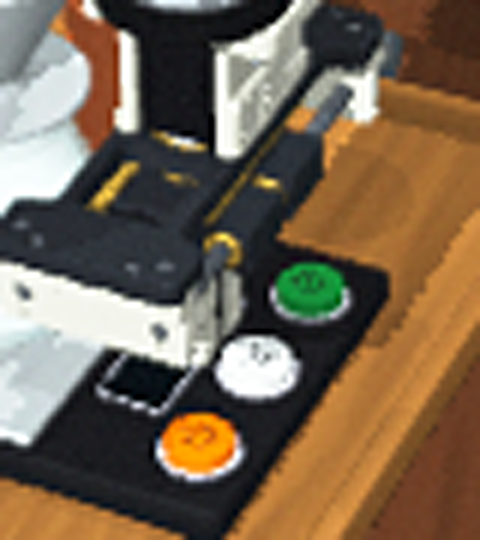

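The crop shows the body end where predicted, with an 80 mm lower edge at about (180,365). The tips are still hidden behind it and the keys are clear. I'll approach gently, watching the force.

>>> move_arm([
  [[0,1,6],[0,0,0],1],
  [[0,1,12],[0,0,0],1],
  [[0,1,15],[0,0,0],1],
  [[0,1,16],[0,0,0],1],
  [[0,1,16],[0,0,0],1],
  [[0,1,16],[0,0,0],1],
])

```text
clock: 3.6
tool_pos: [0.4882, 0.0193, 0.0641]
orientation: [-180.0, -0.0, 166.9]
force: [0.3, -0.4, 0.5]
opening: 0.0003
gripper_force: 0.0
```

Run:
```python
from h import *
o=ctrl.get_obs(); print(o["tool_pos"],o["force"])
b=ctrl.snapshot("side"); print((proj(b,o["tool_pos"]-[0,0,.019])-[300,160])*6)
im=cv2.resize(b["color"][160:250,300:380],None,fx=6,fy=6,interpolation=cv2.INTER_CUBIC); cv2.imwrite("pics/p3.png",im)
```

```text
[0.48824569 0.01932828 0.06409766] [ 0.25652528 -0.36091266  0.46723136]
[200.15569697 424.63094469]
```

View pics/p3.png

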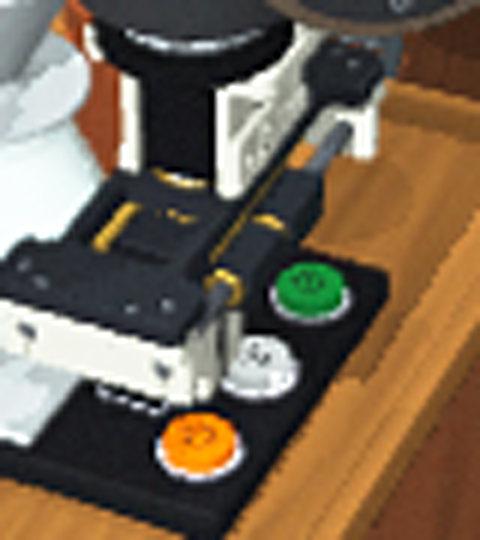

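The fingers are just above and partly behind the orange key, with the body's lower corner near (205,400). The key itself is at about (200,440) and is not covered yet. I'll feel down slowly.

>>> move_arm([
  [[0,0,1],[0,0,0],1],
  [[0,0,2],[0,0,0],1],
  [[0,0,3],[0,0,0],1],
  [[0,0,4],[0,0,0],1],
  [[0,0,4],[0,0,0],1],
])

```text
clock: 4.07
tool_pos: [0.4881, 0.0192, 0.0599]
orientation: [-180.0, -0.0, 166.9]
force: [-0.4, 0.6, -0.6]
opening: 0.0001
gripper_force: 0.0
```

>>> move_arm([
  [[0,0,0.5],[0,0,0],1],
  [[0,0,1],[0,0,0],1],
  [[0,0,1.5],[0,0,0],1],
  [[0,0,1.5],[0,0,0],1],
])

```text
clock: 4.4
tool_pos: [0.4882, 0.0193, 0.0586]
orientation: [-180.0, -0.0, 166.9]
force: [-0.2, -0.1, 0.4]
opening: 0.0005
gripper_force: 0.0
```

>>> move_arm([
  [[0,0,0.5],[0,0,0],1],
  [[0,0,1],[0,0,0],1],
  [[0,0,1.5],[0,0,0],1],
  [[0,0,1.5],[0,0,0],1],
])

```text
clock: 4.73
tool_pos: [0.4882, 0.0193, 0.0571]
orientation: [-180.0, -0.0, 166.9]
force: [-0.8, 0.7, 0.3]
opening: 0.0001
gripper_force: 0.0
```

Run:
```python
from h import *
o=ctrl.get_obs(); print(o["tool_pos"],o["force"],o["moment"])
b=ctrl.snapshot("side"); print((proj(b,o["tool_pos"]-[0,0,.019])-[310,200])*12)
im=cv2.resize(b["color"][200:250,310:360],None,fx=12,fy=12,interpolation=cv2.INTER_NEAREST); cv2.imwrite("pics/p4.png",im)
```

```text
[0.48821201 0.01930136 0.0570718 ] [-0.80238597  0.71974797  0.28585578] [ 0.00499583 -0.0430432   0.02107579]
[280.97782666 395.06163652]
```

View pics/p4.png

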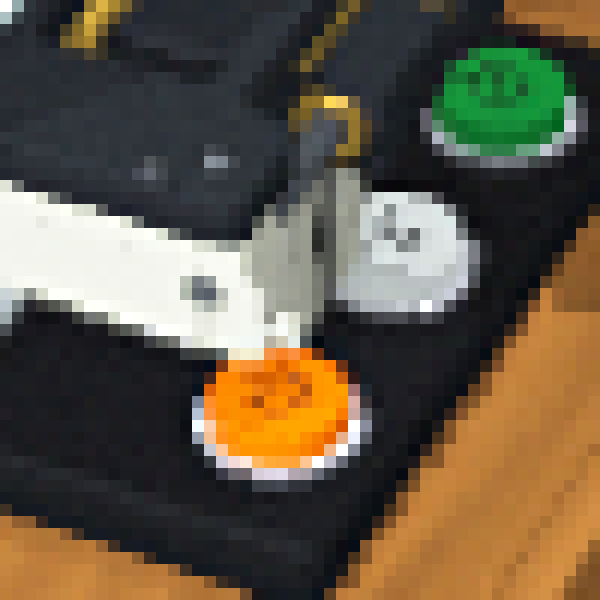

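The finger's grey side ends near (285,340), still above the orange key's top face at (280,390), and no force has shown. The fingertips therefore stand higher than assumed, while the lateral position agrees with the top view. I'll keep feeling down.

>>> move_arm([
  [[0,0,0.5],[0,0,0],1],
  [[0,0,1],[0,0,0],1],
  [[0,0,1.5],[0,0,0],1],
  [[0,0,2],[0,0,0],1],
  [[0,0,2],[0,0,0],1],
])

```text
clock: 5.2
tool_pos: [0.4882, 0.0193, 0.0551]
orientation: [-180.0, -0.0, 166.9]
force: [0.8, -0.4, 0.8]
opening: 0.0005
gripper_force: 0.0
```

```bash
python3 -c "
from plant import ctrl
o=ctrl.get_obs();print(o['tool_pos'],o['force'],o['moment'],o['tau'],o['clock'])"
```

```text
[0.4882182  0.01928684 0.05505364] [ 0.77765153 -0.431417    0.75352235] [ 0.00980421 -0.00985078  0.01930184] [ 8.09206656e-03 -3.96437359e+01  2.09846610e+01  4.96586949e+00
 -5.84699179e-02  1.47072200e-05] 5.2
```

>>> move_arm([
  [[0,0,0.5],[0,0,0],1],
  [[0,0,1],[0,0,0],1],
  [[0,0,1.5],[0,0,0],1],
  [[0,0,2],[0,0,0],1],
])

```text
clock: 5.53
tool_pos: [0.4883, 0.0193, 0.0531]
orientation: [-180.0, -0.0, 166.9]
force: [0.6, 0.3, -0.1]
opening: 0.0006
gripper_force: 0.0
```

Run:
```python
from h import *
o=ctrl.get_obs(); print(o["tool_pos"],o["force"],o["moment"])
b=ctrl.snapshot("side"); print((proj(b,o["tool_pos"]-[0,0,.019])-[310,200])*12)
im=cv2.resize(b["color"][200:250,310:360],None,fx=12,fy=12,interpolation=cv2.INTER_NEAREST); cv2.imwrite("pics/p5.png",im)
```

```text
[0.48825087 0.01930472 0.05310151] [ 0.61230911  0.28373966 -0.13973901] [-0.03519677  0.0066591  -0.00429827]
[281.05853764 409.5847739 ]
```

View pics/p5.png

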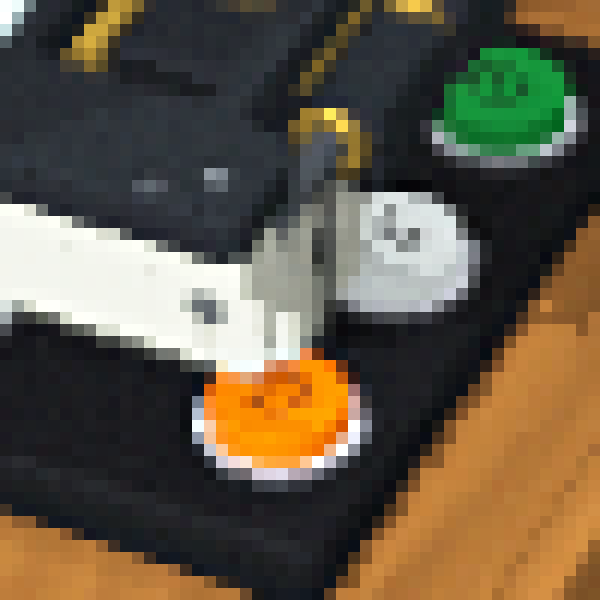

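The key is still up and uncovered, with no contact at TCP z = 53 mm. I'll continue and track the orange pixel count numerically.

>>> move_arm([
  [[0,0,0.7],[0,0,0],1],
  [[0,0,1.4],[0,0,0],1],
  [[0,0,2],[0,0,0],1],
  [[0,0,2],[0,0,0],1],
])

```text
clock: 5.92
tool_pos: [0.4882, 0.0193, 0.051]
orientation: [-180.0, -0.0, 166.9]
force: [-0.3, -0.3, -0.5]
opening: 0.0004
gripper_force: 0.0
```

```bash
cat > m.py <<'E'
from h import *
F=[]
for i in range(5):
    s=ctrl.snapshot("side"); F.append(ctrl.get_obs()["force"])
o=ctrl.get_obs(); hsv=cv2.cvtColor(s["color"],cv2.COLOR_BGR2HSV)
w=hsv[205:245,318:352]; m=(w[...,0]<25)&(w[...,1]>150)&(w[...,2]>180)
ys,xs=np.nonzero(m[10:,:]); print(o["tool_pos"],np.mean(F,0).round(2),o["clock"],"orange",m[10:].sum(),ys.min()+215,ys.max()+215,xs.min()+318,xs.max()+318)
w=hsv[195:220,340:362]; g=(w[...,0]>40)&(w[...,0]<85)&(w[...,1]>80); ys,xs=np.nonzero(g); print("green",g.sum(),ys.mean()+195,xs.mean()+340)
E
python3 m.py
```

```text
[0.48830389 0.01932888 0.0511987 ] [-0.32  0.32  0.1 ] 6.1667 orange 141 230 244 327 351
green 82 207.9268292682927 351.7682926829268
```

>>> move_arm([
  [[0,0,0.7],[0,0,0],1],
  [[0,0,1.4],[0,0,0],1],
  [[0,0,2],[0,0,0],1],
])

```text
clock: 6.42
tool_pos: [0.4882, 0.0193, 0.0491]
orientation: [-180.0, -0.0, 166.9]
force: [-0.2, 0.6, 0.1]
opening: 0.0003
gripper_force: 0.0
```

```bash
python3 m.py
```

```text
[0.48826288 0.01930407 0.04914767] [-0.33  0.23 -0.12] 6.6667 orange 134 215 244 327 351
green 77 208.03896103896105 351.987012987013
```

>>> move_arm([
  [[0,0,0.7],[0,0,0],1],
  [[0,0,1.4],[0,0,0],1],
  [[0,0,2],[0,0,0],1],
])

```text
clock: 6.92
tool_pos: [0.4883, 0.0193, 0.0471]
orientation: [180.0, 0.0, 166.9]
force: [0.4, 0.4, 0.1]
opening: 0.0005
gripper_force: 0.0
```

```bash
python3 m.py
python3 - <<'E'
from h import *
b=ctrl.snapshot("side"); im=cv2.resize(b["color"][180:250,290:370],None,fx=10,fy=8.5,interpolation=cv2.INTER_CUBIC)
cv2.imwrite("pics/p6.png",im[:595])
E
```

```text
[0.48825411 0.01929723 0.04714369] [0.03 0.1  0.07] 7.1667 orange 129 230 244 327 351
green 74 208.17567567567568 352.1081081081081
```

View pics/p6.png

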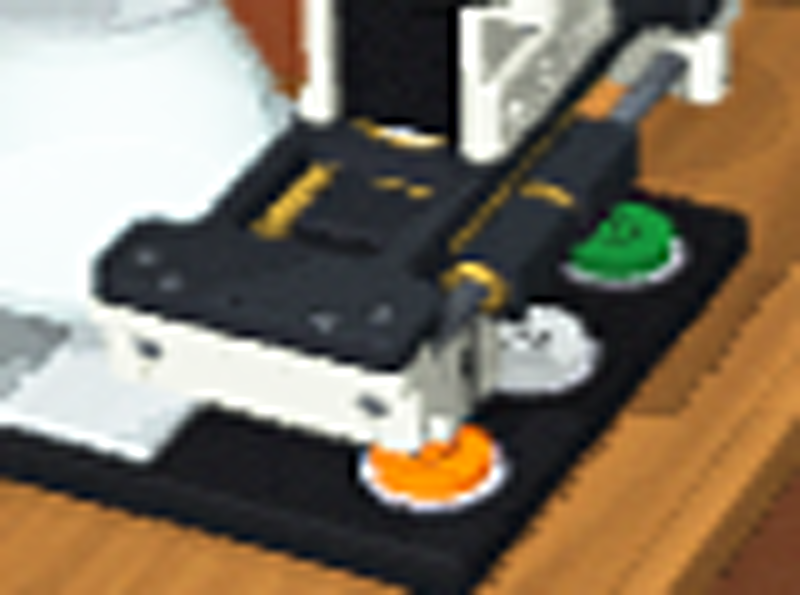

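The small white fingertip at (440,440) now just overlaps the centre of the orange key at (430,465), so contact is imminent. I'll step on in small moves, reading the force while moving.

>>> move_arm([
  [[0,0,0.7],[0,0,0],1],
  [[0,0,1.5],[0,0,0],1],
])

```text
clock: 7.38
tool_pos: [0.4884, 0.0193, 0.0457]
orientation: [180.0, 0.0, 166.9]
force: [-0.6, -0.1, -0.3]
opening: -0.0001
gripper_force: 0.0
```

>>> move_arm([
  [[0,0,0.7],[0,0,0],1],
  [[0,0,1.5],[0,0,0],1],
])

```text
clock: 7.55
tool_pos: [0.4882, 0.0193, 0.0441]
orientation: [-180.0, -0.0, 166.9]
force: [-0.2, 0.7, -0.3]
opening: 0.0005
gripper_force: 0.0
```

```bash
python3 m.py
```

```text
[0.48829788 0.0193447  0.04416899] [-0.14 -0.17 -0.24] 7.8 orange 117 231 244 327 351
green 69 208.33333333333334 352.30434782608694
```

>>> move_arm([
  [[0,0,0.7],[0,0,0],1],
  [[0,0,1.5],[0,0,0],1],
])

```text
clock: 7.97
tool_pos: [0.4883, 0.0193, 0.0427]
orientation: [180.0, 0.0, 166.9]
force: [-0.5, -0.3, 0.1]
opening: 0.0001
gripper_force: 0.0
```

>>> move_arm([
  [[0,0,0.7],[0,0,0],1],
  [[0,0,1.5],[0,0,0],1],
])

```text
clock: 8.13
tool_pos: [0.4882, 0.0193, 0.0411]
orientation: [-180.0, -0.0, 166.9]
force: [0.8, 0.3, -0.5]
opening: 0.0004
gripper_force: 0.0
```

```bash
python3 m.py
python3 - <<'E'
from h import *
b=ctrl.snapshot("side"); a=ctrl.snapshot("top"); im=np.hstack([cv2.resize(b["color"][195:250,305:355],None,fx=9,fy=9,interpolation=cv2.INTER_CUBIC),cv2.resize(a["color"][180:260,270:355],None,fx=4,fy=495/80,interpolation=cv2.INTER_CUBIC)])
cv2.imwrite("pics/p7.png",im); cv2.imwrite("pics/full_side.png",b["color"])
E
```

```text
[0.48828378 0.01932592 0.0411629 ] [-0.17  0.33 -0.26] 8.3833 orange 109 231 244 328 351
green 64 208.40625 352.5625
```

View pics/p7.png

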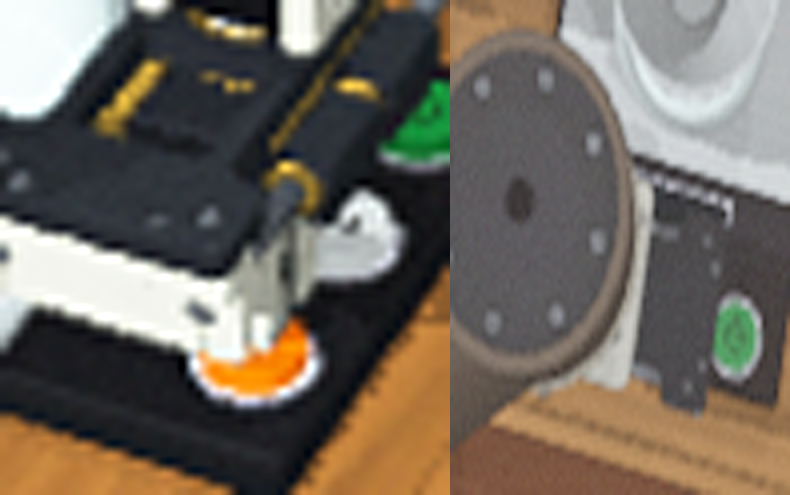

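The left panel shows the fingertip at (262,345), above the key's rear half. The right panel shows the body's right end at u≈335, matching the prediction laterally, so only the height differs. I'll keep going down.

>>> move_arm([
  [[0,0,0.7],[0,0,0],1],
  [[0,0,1.5],[0,0,0],1],
])

```text
clock: 8.65
tool_pos: [0.4883, 0.0193, 0.0397]
orientation: [180.0, 0.0, 166.9]
force: [0.5, -0.1, 0.8]
opening: 0.0004
gripper_force: 0.0
```

>>> move_arm([
  [[0,0,0.7],[0,0,0],1],
  [[0,0,1.5],[0,0,0],1],
])

```text
clock: 8.82
tool_pos: [0.4883, 0.0193, 0.0381]
orientation: [180.0, 0.0, 166.9]
force: [0.0, 0.5, 0.4]
opening: 0.0009
gripper_force: 0.0
```

```bash
python3 m.py
```

```text
[0.48826592 0.01930098 0.03813616] [-0.26 -0.32 -0.16] 9.0667 orange 99 215 244 328 351
green 57 208.43859649122808 352.9824561403509
```

>>> move_arm([
  [[0,0,0.7],[0,0,0],1],
  [[0,0,1.5],[0,0,0],1],
])

```text
clock: 9.23
tool_pos: [0.4883, 0.0193, 0.0367]
orientation: [180.0, 0.0, 166.9]
force: [0.0, 0.7, -0.1]
opening: 0.0005
gripper_force: 0.0
```

>>> move_arm([
  [[0,0,0.7],[0,0,0],1],
  [[0,0,1.5],[0,0,0],1],
])

```text
clock: 9.4
tool_pos: [0.4883, 0.0193, 0.0351]
orientation: [-180.0, -0.0, 166.9]
force: [0.2, 1.0, -0.4]
opening: 0.0002
gripper_force: 0.0
```

```bash
python3 m.py
```

```text
[0.4882573  0.01932822 0.03514124] [-0.04 -0.04 -0.1 ] 9.65 orange 92 215 244 329 351
green 52 208.46153846153845 353.2692307692308
```

>>> move_arm([
  [[0,0,0.7],[0,0,0],1],
  [[0,0,1.5],[0,0,0],1],
])

```text
clock: 9.82
tool_pos: [0.4883, 0.0194, 0.0337]
orientation: [180.0, 0.0, 166.9]
force: [-0.1, -0.4, 0.2]
opening: 0.0003
gripper_force: 0.0
```

>>> move_arm([
  [[0,0,0.7],[0,0,0],1],
  [[0,0,1.5],[0,0,0],1],
])

```text
clock: 9.98
tool_pos: [0.4883, 0.0193, 0.0321]
orientation: [180.0, -0.0, 166.9]
force: [-1.0, -0.4, 1.3]
opening: 0.0003
gripper_force: 1.0
```

```bash
python3 m.py
```

```text
[0.48823838 0.01932166 0.0321335 ] [-0.34 -0.07 -0.11] 10.2333 orange 79 216 244 332 351
green 48 208.4375 353.5
```

>>> move_arm([
  [[0,0,0.7],[0,0,0],1],
  [[0,0,1.4],[0,0,0],1],
])

```text
clock: 10.4
tool_pos: [0.4883, 0.0193, 0.0308]
orientation: [180.0, 0.0, 166.9]
force: [-0.0, 0.4, 1.5]
opening: 0.0005
gripper_force: 1.0
```

>>> move_arm([
  [[0,0,0.7],[0,0,0],1],
  [[0,0,1.4],[0,0,0],1],
])

```text
clock: 10.57
tool_pos: [0.4883, 0.0193, 0.0294]
orientation: [180.0, 0.0, 166.9]
force: [-0.4, 0.6, 2.2]
opening: 0.0007
gripper_force: 1.0
```

>>> move_arm([
  [[0,0,0.6],[0,0,0],1],
  [[0,0,1.2],[0,0,0],1],
  [[0,0,1.7],[0,0,0],1],
])

```text
clock: 10.82
tool_pos: [0.4883, 0.0193, 0.0276]
orientation: [180.0, 0.0, 166.9]
force: [0.2, 0.5, 2.3]
opening: 0.0006
gripper_force: 1.0
```

```bash
python3 -c "
from plant import ctrl
o=ctrl.get_obs();print(o['tool_pos'],o['force'],o['gripper_force'])"
```

```text
[0.48830136 0.01930909 0.02761334] [0.21556761 0.54942379 2.26914237] 0.9528268209260204
```

>>> move_arm([
  [[0,0,-8],[0,0,0],1],
  [[0,0,-20],[0,0,0],1],
  [[0,0,-20],[0,0,0],1],
  [[0,-28,-20],[0,0,0],1],
  [[0,-56,-20],[0,0,0],1],
  [[0,-56,-20],[0,0,0],1],
  [[0,-56,-20],[0,0,0],1],
])

```text
clock: 11.4
tool_pos: [0.4752, -0.0362, 0.0478]
orientation: [180.0, 0.0, 166.8]
force: [0.8, 1.0, -0.3]
opening: 0.0004
gripper_force: 0.0
```

Run:
```python
from h import *
s=ctrl.snapshot("side"); o=ctrl.get_obs(); print(o["tool_pos"],o["force"],o["clock"])
cv2.imwrite("pics/p8.png",cv2.resize(s["color"][190:250,310:370],None,fx=9,fy=9,interpolation=cv2.INTER_CUBIC))
```

```text
[ 0.47568195 -0.03552442  0.04782113] [ 0.65283929  0.34032349 -0.41275434] 11.45
```

View pics/p8.png

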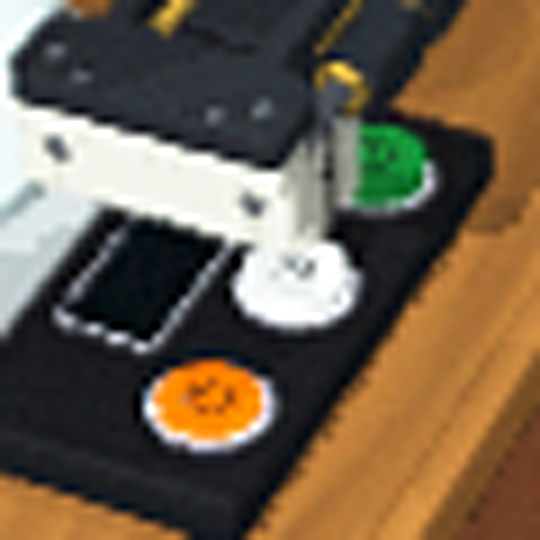

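The picture shows the orange key (210,400) down almost flush, with the fingers above the white key (300,280). Now I tap zero.

>>> move_arm([
  [[0,0,7],[0,0,0],1],
  [[0,0,13],[0,0,0],1],
  [[0,0,14.5],[0,0,0],1],
  [[0,0,16],[0,0,0],1],
  [[0,0,17.5],[0,0,0],1],
  [[0,0,19],[0,0,0],1],
  [[0,0,20],[0,0,0],1],
  [[0,0,20],[0,0,0],1],
])

```text
clock: 12.12
tool_pos: [0.4755, -0.0351, 0.0276]
orientation: [180.0, -0.0, 166.9]
force: [-1.0, 1.4, 2.6]
opening: 0.0005
gripper_force: 1.1
```

>>> move_arm([
  [[0,0,0],[0,0,0],1],
  [[0,0,-8],[0,0,0],1],
  [[0,0,-20],[0,0,0],1],
  [[0,0,-20],[0,0,0],1],
  [[0,-28,-20],[0,0,0],1],
  [[0,-56,-20],[0,0,0],1],
  [[0,-56,-20],[0,0,0],1],
  [[0,-56,-20],[0,0,0],1],
])

```text
clock: 12.78
tool_pos: [0.4625, -0.0908, 0.0478]
orientation: [180.0, 0.0, 166.8]
force: [0.1, 0.5, -0.2]
opening: 0.0006
gripper_force: 0.0
```

>>> move_arm([
  [[0,0,7],[0,0,0],1],
  [[0,0,13],[0,0,0],1],
  [[0,0,14.5],[0,0,0],1],
  [[0,0,16],[0,0,0],1],
  [[0,0,17.5],[0,0,0],1],
  [[0,0,19],[0,0,0],1],
  [[0,0,20],[0,0,0],1],
])

```text
clock: 13.37
tool_pos: [0.4627, -0.0895, 0.0275]
orientation: [-180.0, -0.0, 166.9]
force: [-1.2, 1.3, 2.4]
opening: 0.0005
gripper_force: 1.0
```

Timer pressed; lifting clear, up and slightly towards the robot.

>>> move_arm([
  [[0,0,0],[0,0,0],1],
  [[0,0,-10],[0,0,0],1],
  [[0,0,-40],[0,0,0],1],
  [[0,0,-80],[0,0,0],1],
  [[0,0,-120],[0,0,0],1],
  [[0,0,-160],[0,0,0],1],
  [[0,0,-200],[0,0,0],1],
  [[0,-40,-200],[0,0,0],1],
  [[0,-80,-200],[0,0,0],1],
  [[0,-80,-200],[0,0,0],1],
])

```text
clock: 14.2
tool_pos: [0.4435, -0.1715, 0.2286]
orientation: [-180.0, 0.1, 166.7]
force: [0.3, -0.8, -0.0]
opening: 0.0002
gripper_force: 0.0
```

Run:
```python
from h import *
s=ctrl.snapshot("side"); o=ctrl.get_obs(); print(o["tool_pos"],o["force"],o["clock"])
b=cv2.imread("pics/side0.png")
cv2.imwrite("pics/p9.png",np.hstack([cv2.resize(x[180:250,310:370],None,fx=6,fy=6,interpolation=cv2.INTER_CUBIC) for x in(b,s["color"])]))
```

```text
[ 0.44390413 -0.17003602  0.22810702] [0.07951777 0.97218698 0.24720671] 14.25
```

The picture allowance is used up, so I check the key depths from the colour masks against the start image.

Run:
```python
from h import *
s=ctrl.snapshot("side")
for n,im in(("start",cv2.imread("pics/side0.png")),("now",s["color"])):
    h=cv2.cvtColor(im,cv2.COLOR_BGR2HSV)
    for k,(u,v) in dict(orange=(333,235),white=(343,221),green=(351,209)).items():
        w=h[v-9:v+10,u-8:u+9].astype(int)
        m={"orange":(w[...,0]<25)&(w[...,1]>150)&(w[...,2]>150),"white":(w[...,1]<60)&(w[...,2]>110),"green":(w[...,0]>40)&(w[...,0]<85)&(w[...,1]>80)}[k]
        ys,xs=np.nonzero(m); print(n,k,m.sum(),ys.min()+v-9,ys.max()+v-9,xs.mean().round(1),ys.mean().round(2))
```

```text
start orange 96 229 238 7.6 7.29
start white 129 212 226 7.3 8.19
start green 90 204 212 8.3 7.78
now orange 79 230 238 7.7 7.96
now white 133 212 226 7.3 7.98
now green 69 205 212 8.4 8.45
```

The orange and green masks have shrunk and shifted down alike, the white key is back up, and the scale has not moved. Handing in.

```bash
python3 -c "
from plant import ctrl
print(ctrl.close_job())"
```

```text
the job is handed in; nothing more can be done
None
```

I pressed the power key down, tapped the zero key and let it spring back, pressed the timer key down, lifted clear, and handed the job in at about 14 s of the 40 s allowed; the hand-in gave no verdict, but the last camera check showed power and timer down, zero up and the scale's keys still in place.

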